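# Click the torque knob, then hold the hidden bolt head

## Task

Turn the orange torque knob of the test fixture clockwise until it clicks past its detent into its second seat, and leave it there; this winds a spring that twists the square bolt head behind the tall steel bracket out of square. Then reach down into the narrow gap behind the bracket, grip the bolt head, turn it back square with the bracket and keep holding it there against the spring: finish while still gripping it. Leave the grey-capped jar, the timer and the black-capped vial where they stand.

Things in the scene. Friction and masses are not known exactly. Their poses are not given: they have to be found in the camera images.
- fixture: Test fixture, fixed to the bench. Origin on the bench surface straight below the bolt axis. Grey base plate 124 mm in x, y from -168 to +68 mm, its top 14 mm above the bench. The bracket gap runs along its y (see gap_mid). The knob's axis is at x 0, y -125 mm, on a black housing 62 x 62 mm, top 36 mm above the bench; a flat black cover 18 mm high leads from it to the bolt.
- gap_mid (a point): Centre of the gap between two steel walls, on the bolt axis, 66 mm above the bench, fixture's axes. The gap is 60 mm wide (x -30 to +30 mm), 100 mm long (y), open above and at both ends, its floor 14 mm above the bench. The walls are 5 mm thick: the front one (-x, the tall bracket) reaches 80 mm above the bench, the rear one 66 mm.
- knob_grip (a point): Point on the knob's vertical axis at the height to grip, 62 mm above the bench, with the knob's axes. The orange grip is a bar 44 mm long (x), 14 mm thick (y), from 40 to 70 mm above the bench, on a grey skirt of 43 mm diameter whose top is 40 mm above the bench.
- torque_knob (a joint): Angle of the knob, rad, growing clockwise seen from above. It starts at about 0 (first seat, bar along the fixture's x). A spring detent resists with about 0.13 N m at first and less towards the middle, is passed at 0.6, and then pushes the knob on to its second seat at 1.2, where it stays when let go; both seats are end stops.
- bolt_head (a point): Centre of the square brass bolt head, 42 mm above the bench on the vertical bolt axis, with the bolt's axes: 22 x 22 mm across the flats, 34 to 50 mm above the bench, a red line on top along its x. Below it are only a 14 mm shank and, up to 21 mm above the bench, a nut 23 mm wide. Square means x parallel to the fixture's x.
- bolt: The same bolt; origin on its axis, 14 mm above the bench. The knob turns the nut clockwise by 0.3 rad per rad and the bolt follows through a torsion spring: it is square while the knob is at 0; with the knob in its second seat the free head rests about 0.36 rad clockwise of square. Turning it back takes 0.28 N m per rad, about 0.1 N m when square.
- jar_low: Bystander: low glass jar with a grey cap, 67 mm diameter, 67 mm high; origin at the centre of its underside.
- timer: Bystander: white kitchen timer, 46 x 66 x 61 mm; origin at the centre of its underside.
- vial_a: Bystander: small vial with a black cap, 25 mm diameter, 53 mm high; origin at the centre of its underside.

How it is judged:
By the outcome, as a careful person would: the job done as asked, in the order asked, and still so for the second after the job is handed in, while the arm keeps its last pose, push and grip.
It also fails if it takes over 54 s, if anything falls off the work surface, if the arm or the gripper's body presses on something with over 40 N, if the wrist force passes 120 N, or if a joint passes its speed limit or range.

## Robot

A 6-joint arm with a two-finger parallel gripper is mounted at the origin on a cart in front of the work surface, level with it; the furniture and walls round the work are solid. World frame = base frame: x ahead of the robot, y to its left, z up, the work surface at z = 0. Lengths are in mm, angles in rad, forces in N, time in s.
With the tool pointing down it reaches from about 300 to 850 mm from the base axis. Payload 5.4 kg.
Tool frame: the origin (TCP) lies on the centre line of the jaws, within the pads' length; the fingertips stand 22 mm ahead of it and the grasp point (between the pads) lies 3 mm ahead of it; z points along the fingers, y is the line along which they close (so a half turn about z gives the same grasp; the last joint's range is limited). The gripper opens to 85 mm and grips with 20 to 120 N. Pads are 22 mm wide; open, the fingers measure 114 mm over their backs; the gripper's body (76 mm by 85 mm) begins 54 mm behind the grasp point. The pads swing forward as they close: fully open they stand 13 mm farther back than shut.
Start: joints at [-1.506, 0.158, 1.597, -0, 1.386, -0.21], TCP at [156.005, -553.415, 220.499] pointing down, gripper open.
Joint ranges: [-2.91, 2.91], [-0.94, 2.29], [0.18, 2.7], [-1.29, 4.43], [0.17, 2.64], [-3, 3]. Speed limits (rad/s): [2.57, 2.57, 3.14, 3.14, 3.14, 3.14].

## Interface

Orientations are given as a unit quaternion [x, y, z, w].
In Python, from rig import r, optics, nets gives the robot as it stands.
- The arm moves only by the tool jog_arm, never from a script. Its argument "plan" is a list of rows, each an object of numbers: "tx", "ty", "tz": the shift along the world's x, y, z in mm; "wx", "wy", "wz": the turn, a rotation vector about the world's x, y, z in rad; "claw": the finger opening in mm, from 0 to 85.4. A call has 1 to 5 rows; each row shifts and turns the commanded pose from where the row before left it; what a row does not reach is not made up. A row lasts 1/12 s, in which the tool goes at most 41.7 mm and 7.16 degrees, less where a joint would pass 70% of its speed; a pose out of reach is approached as far as the arm can. A call is refused whole if a number of a shift passes 41.7 or a number of a turn 0.125, either way. A call with a gripper value outside its range is refused whole. The fingers move at their own pace and stop on an object; "squeeze" is the grip in N (left out, the last holds). Time passes only in rows, so rows that do not move let the fingers close. It gives the time, the measured TCP pose, the force, the opening and the grip force at its end, in the units of the state.
- r.sense(): the state, without advancing time (a new reading comes with each control period).
- optics.capture(name): name is "scene" or "top" or "wrist"; returns the picture (384x512x3 uint8, red, green, blue); there is no depth.
- optics.calibration(name): a dict with "fx", "fy", "cx", "cy" (pixels), "origin" and "orientation" of the camera in the world. Camera axes: x right, y down, z forward; pixel columns grow to the right and rows downward; lengths in mm; the calibration is good to about 2 mm. A picture is of the moment at which its call begins: read the wrist's pose just before it. calibration takes no time and is no camera call; for the wrist camera it gives the pose at the moment of the call.
- r.close_job(): hands the job in; it is judged then, once.
Trained networks look in the newest picture that a camera, given by its name, has taken for a name from the list of things; names that differ only in an ending like _2 or _b are one class to them, and where a whole thing is asked for, a point or a joint stands for the part that bears it (a point fixed in the world has none). Each returns a list of dicts, best first, with "p" (0 to 1); they miss things now and then, are a little off and sometimes report something else, mostly with a low value. They report only what shows in the picture. A call takes as long as a camera call.
- nets.recognise(camera, name): "box" ([left, top, right, bottom] in pixels, round what is visible of it).
- nets.masks_of(camera, name): "mask" (384x512 bool, what is visible of it) and "box" ([left, top, right, bottom] in pixels, round what is visible of it).
- nets.landmark_of(camera, name): "point" ([row, column] in pixels: a listed point, or the origin of a listed thing).
The state is a dict: "t": time; "joint_pos": joint angles; "joint_vel": joint speeds; "tau": joint torques, N m; "position": TCP position; "eef_rot": TCP orientation; "wrist_force": force on the tool from outside, world axes, zero at the start; "ft_torque": the same for the moment, N m; "gripper_width": opening from 0.0 (shut) to 1.0 (fully open); "gripper_force": force on a finger pad.
Only numpy, scipy, OpenCV 4.12 (cv2) and the standard library are available. Lean on these libraries where they do the work, as an engineer would, in place of code of your own. Each camera call takes 0.05 s, during which the arm holds its last target. There are 200 camera calls.

## Working session

There is one attempt and no reset: what is moved stays moved. The work goes in short steps, Python scripts to look and compute and a tool call to move; the robot and the scene stay as the last step left them, time stands still between calls to the robot, and variables do not carry over. Pictures are saved under pics/ and viewed, at most 10 in all, crops included, and the job is handed in when it is done.

Besides the shell and the picture viewer there is one more tool, called after "Emit:" by a JSON object that holds its "method" and its "body". jog_arm: Moves the arm, as the interface text tells. Its arguments: {"type":"object","properties":{"plan":{"type":"array","items":{"type":"object","properties":{"tx":{"type":"number"},"ty":{"type":"number"},"tz":{"type":"number"},"wx":{"type":"number"},"wy":{"type":"number"},"wz":{"type":"number"},"claw":{"type":"number"}}}},"squeeze":{"type":"number"}},"required":["plan"]}

```bash
mkdir -p pics; cat > h.py <<'E'
import numpy as np, cv2
from scipy.spatial.transform import Rotation as R
from rig import r, optics, nets
def ray(cal,pt):
    d=np.array([(pt[1]-cal['cx'])/cal['fx'],(pt[0]-cal['cy'])/cal['fy'],1])
    return np.array(cal['origin']),R.from_quat(cal['orientation']).apply(d)
def atz(cal,pt,z):
    o,d=ray(cal,pt); return o+d*(z-o[2])/d[2]
def proj(cal,P):
    c=R.from_quat(cal['orientation']).inv().apply(np.array(P)-cal['origin'])
    return c[...,0]/c[...,2]*cal['fx']+cal['cx'],c[...,1]/c[...,2]*cal['fy']+cal['cy']
def snap(n,f=None):
    im=optics.capture(n)
    if f: cv2.imwrite('pics/'+f,im[...,::-1])
    return im
E
python3 - <<'E'
from h import *
H={'fixture':0,'gap_mid':66,'knob_grip':62,'bolt_head':42,'jar_low':0,'timer':0,'vial_a':0}
ims=[]
for c in('top','scene'):
    ims.append(snap(c)); cal=optics.calibration(c)
    print(c,np.round(cal['origin']),np.round(cal['fx']))
    for n,z in H.items():
        l=nets.landmark_of(c,n)
        if l: print(n,round(l[0]['p'],2),np.round(l[0]['point']),np.round(atz(cal,l[0]['point'],z),1))
im=np.vstack(ims); cv2.imwrite('pics/a.png',cv2.resize(im,(400,600))[...,::-1])
cv2.imwrite('pics/top.png',ims[0][...,::-1])
print(r.sense())
E
```

```text
top [ 509. -107. 1033.] 433.0
gap_mid 0.57 [215. 194.] [545.9  21.   66. ]
knob_grip 0.62 [227. 247.] [516.2 -96.5  62. ]
bolt_head 0.51 [216. 194.] [543.4  24.4  42. ]
jar_low 0.61 [169. 210.] [658.6  -8.3   0. ]
timer 0.95 [187. 264.] [ 611.7 -139.5    0. ]
vial_a 0.53 [256. 285.] [ 446.5 -185.3    0. ]
scene [204. 486. 512.] 357.0
fixture 0.85 [265. 236.] [538.3  30.2   0. ]
gap_mid 0.93 [238. 236.] [541.1  23.1  66. ]
knob_grip 0.87 [214. 280.] [ 513.1 -104.8   62. ]
bolt_head 0.62 [247. 234.] [544.7  26.7  42. ]
jar_low 0.92 [238. 207.] [646.   -6.8   0. ]
timer 0.88 [212. 251.] [ 620.7 -150.8    0. ]
vial_a 0.7 [226. 319.] [ 450.7 -197.2    0. ]
{'t': 0.8, 'joint_pos': array([-1.50610945e+00,  1.58408233e-01,  1.59699468e+00,  3.28614248e-06,
        1.38619559e+00, -2.10114226e-01]), 'joint_vel': array([-0.00074156, -0.00091701,  0.00089478, -0.00053198, -0.00098243,
        0.0024641 ]), 'tau': array([ 3.65455651e-05, -3.95988572e+01, -3.31685507e+01, -2.54132347e-04,
        5.23319923e-04, -2.13171722e-05]), 'position': array([ 156.00133231, -553.41983654,  220.49718529]), 'eef_rot': array([ 9.90575427e-01,  1.36968331e-01,  1.82304859e-06, -2.79529750e-06]), 'wrist_force': array([-1.0787654 ,  0.57521752, -0.08565387]), 'ft_torque': array([ 0.01958259,  0.01269486, -0.00477253]), 'gripper_force': 0.0, 'gripper_width': 1.0005503716925717}
```

View pics/a.png

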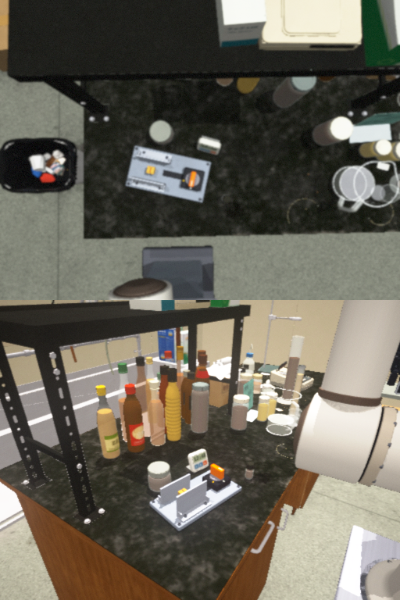

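View pics/top.png

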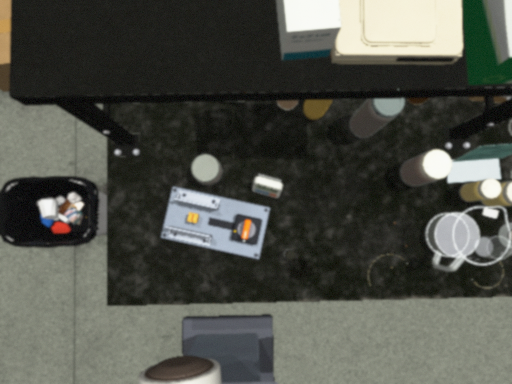

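Top view: bolt head is near pixel (194,217), knob at (246,229), jar at (206,168) and timer at (267,186). The fixture's yaw is about -0.235. I'll move above the knob and turn on the way.

Emit:
{"method": "jog_arm", "body": {"plan": [{"tx": 24,"ty": 30,"wz": 0.125},{"tx": 24,"ty": 30,"wz": 0.125},{"tx": 24,"ty": 30,"wz": 0.125},{"tx": 24,"ty": 30,"wz": 0.125},{"tx": 24,"ty": 30,"wz": 0.125}]}}

```text
schema error: expected keys tx, ty, tz, wx, wy, wz, claw
```

Emit:
{"method": "jog_arm", "body": {"plan": [{"tx": 24,"ty": 30,"wz": 0.125},{"tx": 24,"ty": 30,"wz": 0.125},{"tx": 24,"ty": 30,"wz": 0.125},{"tx": 24,"ty": 30,"wz": 0.125},{"tx": 24,"ty": 30,"wz": 0.125}]}}

```text
schema error: expected keys tx, ty, tz, wx, wy, wz, claw
```

Emit:
{"method": "jog_arm", "body": {"plan": [{"tx": 22,"ty": 26,"wz": 0.125},{"tx": 22,"ty": 26,"wz": 0.125},{"tx": 22,"ty": 26,"wz": 0.125},{"tx": 22,"ty": 26,"wz": 0.125},{"tx": 10,"ty": 16,"wz": 0.125}]}}

```text
schema error: expected keys tx, ty, tz, wx, wy, wz, claw
```

Emit:
{"method": "jog_arm", "body": {"plan": [{"wz": 0.125},{"wz": 0.125},{"wz": 0.125},{"wz": 0.125},{"wz": 0.125}]}}

```text
schema error: expected keys tx, ty, tz, wx, wy, wz, claw
```

Emit:
{"method": "jog_arm", "body": {"plan": [{"wz": 0.125},{},{}]}}

```text
schema error: expected keys tx, ty, tz, wx, wy, wz, claw
```

```bash
cat > look.py <<'E'
from h import *
import sys
H={'fixture':0,'gap_mid':66,'knob_grip':62,'bolt_head':42,'jar_low':0,'timer':0}
s=r.sense(); Rt=R.from_quat(s['eef_rot']); y=Rt.apply([0,1,0])
print('t',s['t'],'tcp',np.round(s['position'],1),'yawY',np.arctan2(y[1],y[0]),'z',np.round(Rt.apply([0,0,1]),3),'j',np.round(s['joint_pos'],2))
cal=optics.calibration('wrist'); im=snap('wrist',sys.argv[1])
print(np.round(cal['origin']),np.round(R.from_quat(cal['orientation']).as_matrix(),2).tolist())
for n,z in H.items():
    for l in nets.landmark_of('wrist',n)[:1]: print(n,round(l['p'],2),np.round(l['point']),np.round(atz(cal,l['point'],z),1))
E
python3 look.py w1.png
```

```text
t 0.8 tcp [ 156.  -553.4  220.5] yawY -1.2959958285655615 z [ 0.  0. -1.] j [-1.51  0.16  1.6   0.    1.39 -0.21]
[ 236. -532.  373.] [[0.27, -0.91, -0.31], [-0.96, -0.26, -0.09], [0.0, 0.32, -0.95]]
```

View pics/w1.png

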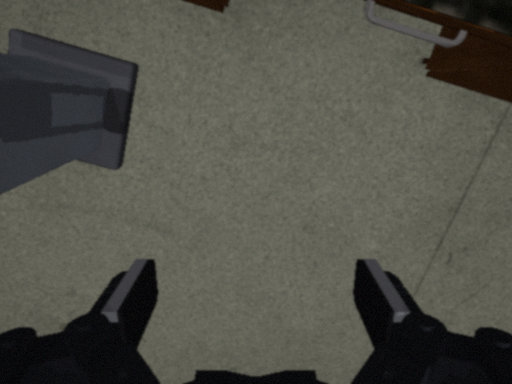

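Nothing moved, because every row needs all seven keys. The wrist picture shows only floor, with the fingertips near (140,265) and (370,265).

Emit:
{"method": "jog_arm", "body": {"plan": [{"tx": 24,"ty": 30,"tz": 0,"wx": 0,"wy": 0,"wz": 0.125,"claw": 85},{"tx": 24,"ty": 30,"tz": 0,"wx": 0,"wy": 0,"wz": 0.125,"claw": 85},{"tx": 24,"ty": 30,"tz": 0,"wx": 0,"wy": 0,"wz": 0.125,"claw": 85},{"tx": 24,"ty": 30,"tz": 0,"wx": 0,"wy": 0,"wz": 0.125,"claw": 85},{"tx": 24,"ty": 30,"tz": 0,"wx": 0,"wy": 0,"wz": 0.125,"claw": 85}]}}

```text
t: 1.57
position: [276.8, -401.9, 220.5]
eef_rot: [0.899, 0.437, 0.0, 0.0]
wrist_force: [0.3, -0.3, 0.0]
gripper_width: 0.997
gripper_force: 0.0
```

Emit:
{"method": "jog_arm", "body": {"plan": [{"tx": 24,"ty": 30,"tz": 0,"wx": 0,"wy": 0,"wz": 0.125,"claw": 85},{"tx": 24,"ty": 30,"tz": 0,"wx": 0,"wy": 0,"wz": 0.125,"claw": 85},{"tx": 24,"ty": 30,"tz": 0,"wx": 0,"wy": 0,"wz": 0.125,"claw": 85},{"tx": 24,"ty": 30,"tz": 0,"wx": 0,"wy": 0,"wz": 0.125,"claw": 85},{"tx": 24,"ty": 30,"tz": 0,"wx": 0,"wy": 0,"wz": 0.125,"claw": 85}]}}

```text
t: 1.98
position: [396.9, -251.8, 220.8]
eef_rot: [0.721, 0.693, 0.0, 0.0]
wrist_force: [0.6, -1.4, 0.8]
gripper_width: 0.996
gripper_force: 0.0
```

Emit:
{"method": "jog_arm", "body": {"plan": [{"tx": 22,"ty": 26,"tz": 0,"wx": 0,"wy": 0,"wz": 0.125,"claw": 85},{"tx": 22,"ty": 26,"tz": 0,"wx": 0,"wy": 0,"wz": 0.125,"claw": 85},{"tx": 22,"ty": 26,"tz": 0,"wx": 0,"wy": 0,"wz": 0.125,"claw": 85},{"tx": 22,"ty": 26,"tz": 0,"wx": 0,"wy": 0,"wz": 0.125,"claw": 85},{"tx": 12,"ty": 20,"tz": 0,"wx": 0,"wy": 0,"wz": 0.125,"claw": 85}]}}

```text
t: 2.4
position: [497.7, -127.2, 220.7]
eef_rot: [0.472, 0.881, 0.0, 0.0]
wrist_force: [0.3, -0.7, -0.4]
gripper_width: 0.995
gripper_force: 0.0
```

Emit:
{"method": "jog_arm", "body": {"plan": [{"tx": 0,"ty": 0,"tz": 0,"wx": 0,"wy": 0,"wz": 0.125,"claw": 85},{"tx": 0,"ty": 0,"tz": 0,"wx": 0,"wy": 0,"wz": 0.125,"claw": 85},{"tx": 0,"ty": 0,"tz": 0,"wx": 0,"wy": 0,"wz": 0.125,"claw": 85},{"tx": 0,"ty": 0,"tz": 0,"wx": 0,"wy": 0,"wz": 0.125,"claw": 85},{"tx": 0,"ty": 0,"tz": 0,"wx": 0,"wy": 0,"wz": 0.125,"claw": 85}]}}

```text
t: 2.82
position: [496.1, -129.3, 220.5]
eef_rot: [0.179, 0.984, -0.0, 0.0]
wrist_force: [0.5, 0.8, -0.9]
gripper_width: 0.993
gripper_force: 0.0
```

Emit:
{"method": "jog_arm", "body": {"plan": [{"tx": 0,"ty": 0,"tz": 0,"wx": 0,"wy": 0,"wz": 0.125,"claw": 85},{"tx": 0,"ty": 0,"tz": 0,"wx": 0,"wy": 0,"wz": 0,"claw": 85},{"tx": 0,"ty": 0,"tz": 0,"wx": 0,"wy": 0,"wz": 0,"claw": 85}]}}

```text
t: 3.07
position: [496.0, -129.4, 220.5]
eef_rot: [0.122, 0.992, -0.0, 0.0]
wrist_force: [0.8, -0.3, 0.4]
gripper_width: 0.996
gripper_force: 0.0
```

```bash
python3 look.py w2.png
```

```text
t 3.0667 tcp [ 496.  -129.4  220.5] yawY 1.3255082854575087 z [ 0. -0. -1.] j [-0.49 -0.    1.77 -0.    1.38 -1.82]
[ 416. -110.  373.] [[0.24, 0.92, 0.31], [0.97, -0.23, -0.08], [0.0, 0.32, -0.95]]
fixture 0.59 [158. 401.] [539.9  25.1   0. ]
gap_mid 0.75 [177. 427.] [542.5  23.1  66. ]
knob_grip 0.69 [175. 296.] [512.1 -94.3  62. ]
bolt_head 0.86 [170. 420.] [543.   27.5  42. ]
jar_low 0.67 [253. 386.] [654.2  -4.6   0. ]
timer 0.84 [252. 268.] [ 618.2 -144.6    0. ]
```

View pics/w2.png

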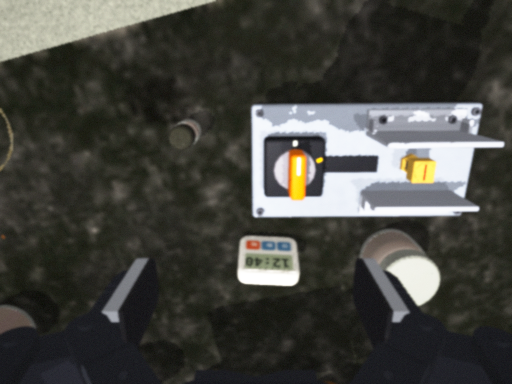

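The knob's orange bar is at about (298,172), the bolt head at (420,170), and the plate corners are (252,103), (482,103), (477,213) and (253,217). I'll fit the fixture pose from these and check it with an overlay.

```bash
cat > fit.py <<'E'
from h import *
from scipy.optimize import least_squares
cal=optics.calibration('wrist'); im=cv2.imread('pics/w2.png')
g=cv2.cornerSubPix(cv2.cvtColor(im,6),np.float32([[252,103],[482,103],[253,217]]).reshape(-1,1,2),(4,4),(-1,-1),(3,30,.01)).reshape(-1,2)
print(g)
L=np.array([[-62,-168,14],[-62,68,14],[62,-168,14]],float)
def W(p,L): return R.from_euler('z',p[2]).apply(L)+[p[0],p[1],0]
f=lambda p:(np.array(proj(cal,W(p,L))).T-g).ravel()
s=least_squares(f,[540,25,-.24]);p=s.x
print(p,np.round(s.fun,1)); print('knob',W(p,np.array([0,-125.,62]))); np.save('p.npy',p)
def poly(P,c):
    q=np.array(proj(cal,W(p,np.array(P,float)))).T; cv2.polylines(big,[np.int32(q*4-off)],True,c,1)
off=np.array([240,90])*4; big=cv2.resize(im[90:235,240:520],None,fx=4,fy=4)[:, :1120]
def rect(x0,x1,y0,y1,z,c): poly([[x0,y0,z],[x1,y0,z],[x1,y1,z],[x0,y1,z]],c)
rect(-62,62,-168,68,14,(0,0,255)); rect(-31,31,-156,-94,36,(0,255,0)); rect(-22,22,-132,-118,70,(255,0,0))
rect(-35,-30,-50,50,80,(255,0,255)); rect(30,35,-50,50,66,(255,0,255)); rect(-11,11,-11,11,50,(255,0,0))
cv2.imwrite('pics/ov.png',cv2.resize(big,(800,414)))
E
python3 fit.py
```

```text
[[251.72829  105.35179 ]
 [482.40234  104.679596]
 [254.50926  217.11766 ]]
[ 5.43681200e+02  2.80004406e+01 -2.36819656e-01] [-0.2  0.1  2.1 -0.5 -2.1  1.1]
knob [514.35466964 -93.51068905  62.        ]
```

View pics/ov.png

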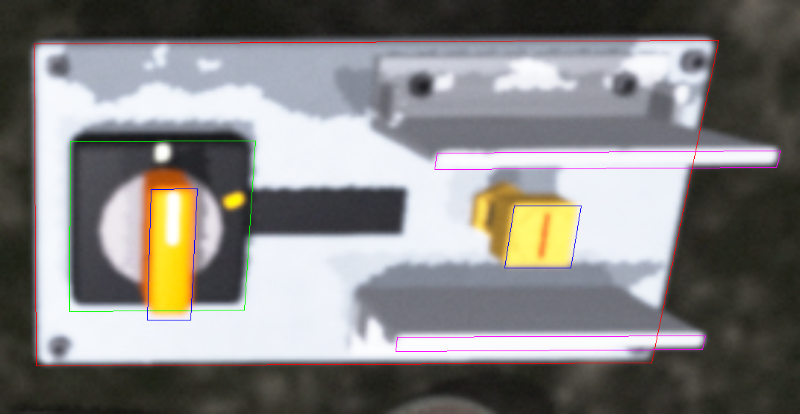

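The overlay fits to about 2 mm, with the knob slightly more toward -x. I'll descend partway and re-measure the knob.

Emit:
{"method": "jog_arm", "body": {"plan": [{"tx": 9,"ty": 18,"tz": -25,"wx": 0,"wy": 0,"wz": 0.01,"claw": 45},{"tx": 8,"ty": 17,"tz": -25,"wx": 0,"wy": 0,"wz": 0,"claw": 45},{"tx": 0,"ty": 0,"tz": -30,"wx": 0,"wy": 0,"wz": 0,"claw": 45},{"tx": 0,"ty": 0,"tz": -25,"wx": 0,"wy": 0,"wz": 0,"claw": 45},{"tx": 0,"ty": 0,"tz": 0,"wx": 0,"wy": 0,"wz": 0,"claw": 45}]}}

```text
t: 3.83
position: [509.1, -92.4, 110.0]
eef_rot: [0.116, 0.993, 0.002, -0.005]
wrist_force: [-0.6, 0.3, -1.1]
gripper_width: 0.53
gripper_force: 0.0
```

```bash
python3 look.py w3.png; python3 - <<'E'
from h import *
im=cv2.imread('pics/w3.png'); cal=optics.calibration('wrist')
hsv=cv2.cvtColor(im,cv2.COLOR_BGR2HSV); m=((hsv[...,0]>5)&(hsv[...,0]<30)&(hsv[...,1]>150)&(hsv[...,2]>120)).astype(np.uint8)
n,l,st,c=cv2.connectedComponentsWithStats(m)
print([(st[i].tolist(),c[i].round(1).tolist()) for i in range(1,n) if st[i][4]>80])
s=r.sense()['position'];print('tip px',[proj(cal,s+np.array([0,0,z])) for z in(-22,-3)], 'bar top px',proj(cal,np.array([513,-94,70.])))
E
```

```text
t 3.8333 tcp [509.1 -92.4 110. ] yawY 1.339052308225 z [-0.01   0.004 -1.   ] j [-0.41  0.13  1.85 -0.    1.16 -1.75]
[431. -75. 264.] [[0.23, 0.93, 0.3], [0.97, -0.22, -0.07], [0.0, 0.31, -0.95]]
fixture 0.95 [191. 409.] [542.6  26.9   0. ]
gap_mid 0.98 [224. 453.] [542.6  26.1  66. ]
knob_grip 0.77 [220. 255.] [513.5 -93.9  62. ]
bolt_head 0.73 [211. 434.] [543.2  26.2  42. ]
jar_low 0.91 [311. 386.] [652.8  -4.6   0. ]
timer 0.78 [307. 225.] [ 615.4 -145.3    0. ]
[([244, 179, 24, 76, 1466], [255.4, 217.8]), ([407, 186, 52, 42, 981], [429.2, 204.2])]
tip px [(np.float64(255.95896226675904), np.float64(230.3207522786799)), (np.float64(256.02562031554214), np.float64(246.5512408548491))] bar top px (np.float64(257.140915255544), np.float64(210.49554101253796))
```

View pics/w3.png

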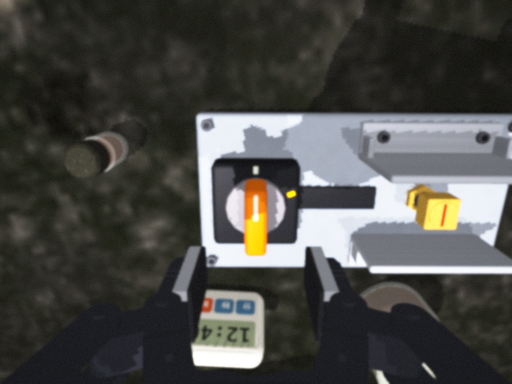

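The bar lies at (256,215), centred between the fingertips at columns 200 and 312. I'll descend and grip it.

Emit:
{"method": "jog_arm", "body": {"plan": [{"tx": 0,"ty": 0,"tz": -20,"wx": 0,"wy": 0,"wz": 0,"claw": 45},{"tx": 0,"ty": 0,"tz": -20,"wx": 0,"wy": 0,"wz": 0,"claw": 45},{"tx": 0,"ty": 0,"tz": -10,"wx": 0,"wy": 0,"wz": 0,"claw": 45},{"tx": 0,"ty": 0,"tz": 0,"wx": 0,"wy": 0,"wz": 0,"claw": 45},{"tx": 0,"ty": 0,"tz": 0,"wx": 0,"wy": 0,"wz": 0,"claw": 45}]}}

```text
t: 4.6
position: [513.1, -94.5, 65.9]
eef_rot: [0.116, 0.993, 0.0, -0.0]
wrist_force: [0.3, -0.8, 0.5]
gripper_width: 0.525
gripper_force: 0.0
```

Emit:
{"method": "jog_arm", "body": {"plan": [{"tx": 0,"ty": 0,"tz": 0,"wx": 0,"wy": 0,"wz": 0,"claw": 5},{"tx": 0,"ty": 0,"tz": 0,"wx": 0,"wy": 0,"wz": 0,"claw": 5},{"tx": 0,"ty": 0,"tz": 0,"wx": 0,"wy": 0,"wz": 0,"claw": 5},{"tx": 0,"ty": 0,"tz": 0,"wx": 0,"wy": 0,"wz": 0,"claw": 5},{"tx": 0,"ty": 0,"tz": 0,"wx": 0,"wy": 0,"wz": 0,"claw": 5}], "squeeze": 40}}

```text
t: 5.02
position: [513.3, -94.5, 66.0]
eef_rot: [0.116, 0.993, -0.0, 0.0]
wrist_force: [-0.6, 0.1, -0.4]
gripper_width: 0.061
gripper_force: 0.0
```

Emit:
{"method": "jog_arm", "body": {"plan": [{"tx": 0,"ty": 0,"tz": 0,"wx": 0,"wy": 0,"wz": 0,"claw": 5},{"tx": 0,"ty": 0,"tz": 0,"wx": 0,"wy": 0,"wz": 0,"claw": 5},{"tx": 0,"ty": 0,"tz": 0,"wx": 0,"wy": 0,"wz": 0,"claw": 5}]}}

```text
t: 5.27
position: [513.0, -94.4, 65.5]
eef_rot: [0.116, 0.993, -0.0, -0.0]
wrist_force: [-0.6, 0.1, -0.6]
gripper_width: 0.058
gripper_force: 0.0
```

The fingers closed to 5 mm with no force, so they missed the bar. I need to look.

```bash
python3 look.py w4.png; python3 - <<'E'
from h import *
a=cv2.imread('pics/w4.png'); b=snap('scene')[...,::-1]; b=cv2.resize(b[170:310,200:360],(480,420))
cv2.imwrite('pics/w4b.png',np.hstack([cv2.resize(a,(315,236)),np.zeros((236,1,3),np.uint8)]) if 0 else np.hstack([np.vstack([cv2.resize(a,(320,240)),np.zeros((180,320,3),np.uint8)]),b]))
E
```

```text
t 5.2667 tcp [513.  -94.4  65.5] yawY 1.3389873958782372 z [-0. -0. -1.] j [-0.41  0.2   1.88 -0.    1.06 -1.75]
[433. -76. 218.] [[0.23, 0.92, 0.31], [0.97, -0.22, -0.07], [0.0, 0.32, -0.95]]
gap_mid 0.67 [252. 508.] [543.   26.7  66. ]
knob_grip 0.96 [246. 259.] [513.6 -92.9  62. ]
bolt_head 0.68 [150.  89.] [ 449.4 -168.6   42. ]
jar_low 0.58 [342. 407.] [653.1  -5.4   0. ]
```

View pics/w4b.png

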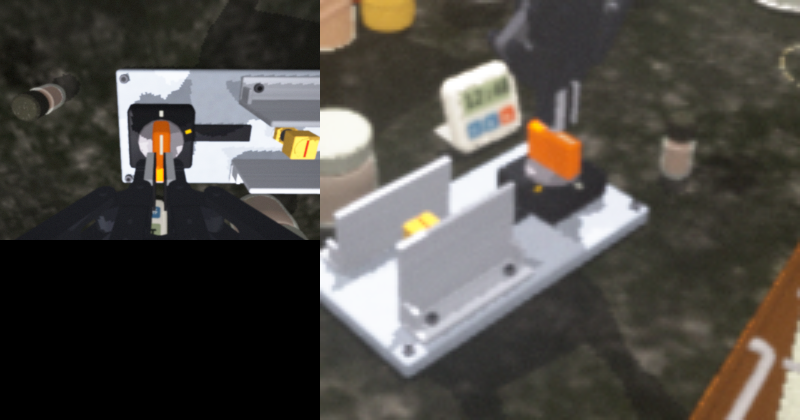

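The wrist view shows the bar between the fingers, but in the scene view the fingers end near the bar's top edge, at crop (565,120). I'll compare this with projections of known points.

```bash
python3 - <<'E'
from h import *
p=np.load('p.npy'); c=optics.calibration('scene'); w=optics.calibration('wrist')
T=r.sense()['position']; Rz=R.from_euler('z',p[2])
for nm,o in dict(tip=[0,0,-22],tipA=[-11,3,-22],tipB=[-11,-3,-22],grasp=[0,0,-3],up=[0,0,20]).items():
    P=T+Rz.apply(o); print(nm,'scene',np.round(proj(c,P),1),'wrist',np.round(proj(w,P),1))
K=Rz.apply([0,-125,0])+[p[0],p[1],0]
for nm,o in dict(top_mx=[-22,0,70],top_px=[22,0,70],bot=[-22,0,40]).items():
    P=K+Rz.apply(o); print(nm,'scene',np.round(proj(c,P),1),'wrist',np.round(proj(w,P),1))
a=cv2.imread('pics/w4.png')[170:384,120:400]; b=snap('scene')[...,::-1][180:240,250:330]
cv2.imwrite('pics/z.png',np.vstack([cv2.resize(a,(420,321)),cv2.resize(b,(420,278),interpolation=cv2.INTER_CUBIC)]))
E
```

```text
tip scene [277.  223.3] wrist [255.9 230.4]
tipA scene [279.6 226. ] wrist [261.5 212.1]
tipB scene [281.5 224.9] wrist [250.5 212.1]
grasp scene [277.4 216.3] wrist [256.  246.6]
up scene [278.  207.6] wrist [256.1 271.2]
top_mx scene [284.2 217.7] wrist [258.9 213.9]
top_px scene [269.8 209.4] wrist [258.1 294.6]
bot scene [283.3 228.9] wrist [258.3 192.9]
```

View pics/z.png

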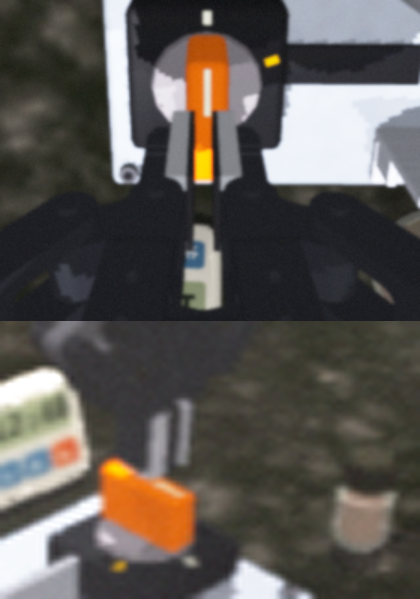

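The fingertips really do hover above the bar: they sit at wrist row 243, not the expected 212, and at scene (282,212). I'll triangulate the true tip offset.

```bash
python3 - <<'E'
from h import *
p=np.load('p.npy'); c=optics.calibration('scene'); w=optics.calibration('wrist'); T=r.sense()['position']
def tri(a,b):
    A=[];B=[]
    for cal,pt in((w,a),(c,b)):
        o,d=ray(cal,pt); d/=np.linalg.norm(d); M=np.eye(3)-np.outer(d,d); A.append(M);B.append(M@o)
    return np.linalg.lstsq(np.vstack(A),np.hstack(B),rcond=None)[0]
for a,b in [((243,255.7),(212,282.3)),((243,255.7),(214,282.3)),((243,255.7),(210,282.3))]:
    P=tri(a,b); print(P, R.from_euler('z',-p[2]).apply(P-T))
print({k:v for k,v in r.sense().items() if 'wrist' in k or 'ft' in k})
E
```

```text
[501.22985481 -92.09391077  80.28799161] [-12.00597614  -0.50962495  14.79218657]
[502.44612705 -92.79636831  75.06540977] [-10.65884609  -0.90712387   9.56960474]
[500.01236773 -91.38355552  85.48352626] [-13.35614002  -0.10473378  19.98772123]
{'wrist_force': array([-0.68901474,  0.47645316, -0.5012623 ]), 'ft_torque': array([ 0.02318465,  0.03085074, -0.02183241])}
```

Laterally the tip is right, but it stands about 12 mm above the reported TCP z instead of 22 mm below. I'll open, go down in steps while watching force, and grip.

Emit:
{"method": "jog_arm", "body": {"plan": [{"tx": 0,"ty": 0,"tz": 0,"wx": 0,"wy": 0,"wz": 0,"claw": 45},{"tx": 0,"ty": 0,"tz": 0,"wx": 0,"wy": 0,"wz": 0,"claw": 45},{"tx": 0,"ty": 0,"tz": 0,"wx": 0,"wy": 0,"wz": 0,"claw": 45},{"tx": 0,"ty": 0,"tz": 0,"wx": 0,"wy": 0,"wz": 0,"claw": 45},{"tx": 0,"ty": 0,"tz": 0,"wx": 0,"wy": 0,"wz": 0,"claw": 45}]}}

```text
t: 6.13
position: [513.0, -94.4, 65.5]
eef_rot: [0.116, 0.993, 0.0, -0.0]
wrist_force: [0.2, 0.1, 0.7]
gripper_width: 0.526
gripper_force: 0.0
```

Emit:
{"method": "jog_arm", "body": {"plan": [{"tx": 0,"ty": 0,"tz": -6,"wx": 0,"wy": 0,"wz": 0,"claw": 45},{"tx": 0,"ty": 0,"tz": -6,"wx": 0,"wy": 0,"wz": 0,"claw": 45},{"tx": 0,"ty": 0,"tz": -6,"wx": 0,"wy": 0,"wz": 0,"claw": 45},{"tx": 0,"ty": 0,"tz": -4,"wx": 0,"wy": 0,"wz": 0,"claw": 45},{"tx": 0,"ty": 0,"tz": 0,"wx": 0,"wy": 0,"wz": 0,"claw": 45}]}}

```text
t: 6.55
position: [511.9, -93.9, 41.9]
eef_rot: [0.116, 0.993, 0.0, -0.001]
wrist_force: [-1.1, 0.2, 0.5]
gripper_width: 0.529
gripper_force: 0.0
```

Emit:
{"method": "jog_arm", "body": {"plan": [{"tx": 0,"ty": 0,"tz": 0,"wx": 0,"wy": 0,"wz": 0,"claw": 5},{"tx": 0,"ty": 0,"tz": 0,"wx": 0,"wy": 0,"wz": 0,"claw": 5},{"tx": 0,"ty": 0,"tz": 0,"wx": 0,"wy": 0,"wz": 0,"claw": 5},{"tx": 0,"ty": 0,"tz": 0,"wx": 0,"wy": 0,"wz": 0,"claw": 5},{"tx": 0,"ty": 0,"tz": 0,"wx": 0,"wy": 0,"wz": 0,"claw": 5}]}}

```text
t: 6.97
position: [513.5, -93.5, 44.0]
eef_rot: [0.116, 0.993, 0.001, 0.0]
wrist_force: [0.8, 4.7, 1.9]
gripper_width: 0.154
gripper_force: 41.9
```

Gripped at 13 mm with 42 N. Now I'll turn it clockwise.

Emit:
{"method": "jog_arm", "body": {"plan": [{"tx": 0,"ty": 0,"tz": 0,"wx": 0,"wy": 0,"wz": -0.08,"claw": 5},{"tx": 0,"ty": 0,"tz": 0,"wx": 0,"wy": 0,"wz": -0.08,"claw": 5},{"tx": 0,"ty": 0,"tz": 0,"wx": 0,"wy": 0,"wz": -0.08,"claw": 5},{"tx": 0,"ty": 0,"tz": 0,"wx": 0,"wy": 0,"wz": -0.08,"claw": 5},{"tx": 0,"ty": 0,"tz": 0,"wx": 0,"wy": 0,"wz": -0.08,"claw": 5}]}}

```text
t: 7.38
position: [513.4, -93.6, 43.9]
eef_rot: [0.312, 0.95, 0.001, 0.0]
wrist_force: [-0.0, 5.5, 1.3]
gripper_width: 0.149
gripper_force: 41.9
```

Emit:
{"method": "jog_arm", "body": {"plan": [{"tx": 0,"ty": 0,"tz": 0,"wx": 0,"wy": 0,"wz": -0.08,"claw": 5},{"tx": 0,"ty": 0,"tz": 0,"wx": 0,"wy": 0,"wz": -0.08,"claw": 5},{"tx": 0,"ty": 0,"tz": 0,"wx": 0,"wy": 0,"wz": -0.08,"claw": 5},{"tx": 0,"ty": 0,"tz": 0,"wx": 0,"wy": 0,"wz": -0.08,"claw": 5},{"tx": 0,"ty": 0,"tz": 0,"wx": 0,"wy": 0,"wz": -0.08,"claw": 5}]}}

```text
t: 7.8
position: [513.2, -93.7, 44.0]
eef_rot: [0.495, 0.869, 0.001, -0.0]
wrist_force: [-0.0, 5.0, 1.5]
gripper_width: 0.153
gripper_force: 42.0
```

Emit:
{"method": "jog_arm", "body": {"plan": [{"tx": 0,"ty": 0,"tz": 0,"wx": 0,"wy": 0,"wz": -0.08,"claw": 5},{"tx": 0,"ty": 0,"tz": 0,"wx": 0,"wy": 0,"wz": -0.08,"claw": 5},{"tx": 0,"ty": 0,"tz": 0,"wx": 0,"wy": 0,"wz": -0.08,"claw": 5},{"tx": 0,"ty": 0,"tz": 0,"wx": 0,"wy": 0,"wz": -0.08,"claw": 5},{"tx": 0,"ty": 0,"tz": 0,"wx": 0,"wy": 0,"wz": -0.08,"claw": 5}]}}

```text
t: 8.22
position: [513.1, -93.6, 44.0]
eef_rot: [0.658, 0.753, 0.0, -0.0]
wrist_force: [-0.2, 4.0, 3.9]
gripper_width: 0.153
gripper_force: 42.0
```

```bash
python3 look.py w5.png; python3 -c "
from rig import r;s=r.sense();print(s['wrist_force'],s['ft_torque'],s['gripper_width'],s['gripper_force'])"
```

```text
t 8.2167 tcp [513.1 -93.6  44. ] yawY 0.13507943678471637 z [-0.     0.001 -1.   ] j [-0.41  0.24  1.89  0.    1.02 -0.55]
[502. -13. 197.] [[0.99, 0.13, 0.04], [0.14, -0.94, -0.32], [0.0, 0.32, -0.95]]
fixture 0.83 [  6. 345.] [543.1  27.    0. ]
knob_grip 0.86 [269. 256.] [513.7 -93.6  62. ]
timer 0.58 [303. 396.] [ 616.3 -144.3    0. ]
[-1.23213097  5.40902472  4.75368715] [ 0.84726271  0.33390472 -0.36025855] 0.1526839224822827 42.32581973075867
```

Turned 1.20 rad. Release, rise and go over the bolt.

Emit:
{"method": "jog_arm", "body": {"plan": [{"tx": 0,"ty": 0,"tz": 0,"wx": 0,"wy": 0,"wz": 0,"claw": 50},{"tx": 0,"ty": 0,"tz": 0,"wx": 0,"wy": 0,"wz": 0,"claw": 50},{"tx": 0,"ty": 0,"tz": 0,"wx": 0,"wy": 0,"wz": 0,"claw": 50},{"tx": 0,"ty": 0,"tz": 0,"wx": 0,"wy": 0,"wz": 0,"claw": 50},{"tx": 0,"ty": 0,"tz": 10,"wx": 0,"wy": 0,"wz": 0,"claw": 50}]}}

```text
t: 8.98
position: [511.4, -94.0, 52.0]
eef_rot: [0.656, 0.755, -0.001, -0.002]
wrist_force: [-1.5, -0.2, 0.3]
gripper_width: 0.585
gripper_force: 0.0
```

Emit:
{"method": "jog_arm", "body": {"plan": [{"tx": 0,"ty": 0,"tz": 25,"wx": 0,"wy": 0,"wz": 0,"claw": 50},{"tx": 0,"ty": 0,"tz": 25,"wx": 0,"wy": 0,"wz": 0,"claw": 50},{"tx": 0,"ty": 0,"tz": 25,"wx": 0,"wy": 0,"wz": 0.1,"claw": 50},{"tx": 6,"ty": 24,"tz": 10,"wx": 0,"wy": 0,"wz": 0.12,"claw": 50},{"tx": 6,"ty": 24,"tz": 0,"wx": 0,"wy": 0,"wz": 0.12,"claw": 50}]}}

```text
t: 9.4
position: [527.7, -47.7, 143.3]
eef_rot: [0.518, 0.856, 0.001, 0.004]
wrist_force: [0.2, 0.5, -0.6]
gripper_width: 0.581
gripper_force: 0.0
```

Emit:
{"method": "jog_arm", "body": {"plan": [{"tx": 6,"ty": 24,"tz": 0,"wx": 0,"wy": 0,"wz": 0.12,"claw": 50},{"tx": 6,"ty": 24,"tz": 0,"wx": 0,"wy": 0,"wz": 0.12,"claw": 50},{"tx": 6,"ty": 24,"tz": 0,"wx": 0,"wy": 0,"wz": 0.12,"claw": 50},{"tx": 0,"ty": 0,"tz": 0,"wx": 0,"wy": 0,"wz": 0.12,"claw": 50},{"tx": 0,"ty": 0,"tz": 0,"wx": 0,"wy": 0,"wz": 0.02,"claw": 50}]}}

```text
t: 9.82
position: [543.3, 26.6, 139.3]
eef_rot: [0.289, 0.957, -0.0, 0.0]
wrist_force: [0.2, 0.0, -0.2]
gripper_width: 0.581
gripper_force: 0.0
```

Emit:
{"method": "jog_arm", "body": {"plan": [{"tx": 0,"ty": 0,"tz": 0,"wx": 0,"wy": 0,"wz": 0,"claw": 50},{"tx": 0,"ty": 0,"tz": 0,"wx": 0,"wy": 0,"wz": 0,"claw": 50}]}}

```text
t: 9.98
position: [543.0, 25.0, 138.9]
eef_rot: [0.293, 0.956, -0.0, 0.0]
wrist_force: [0.2, 0.3, 0.6]
gripper_width: 0.587
gripper_force: 0.0
```

```bash
python3 look.py w6.png
```

```text
t 9.9833 tcp [543.   25.  138.9] yawY 0.9756562575929036 z [ 0. -0. -1.] j [-0.18  0.15  1.77 -0.    1.22 -1.15]
[475.  71. 292.] [[0.56, 0.78, 0.27], [0.83, -0.53, -0.18], [0.0, 0.32, -0.95]]
fixture 0.8 [168. 255.] [539.1  27.6   0. ]
gap_mid 0.75 [199. 255.] [542.8  25.1  66. ]
knob_grip 0.56 [251.  99.] [513.1 -95.4  62. ]
bolt_head 0.93 [183. 256.] [540.   27.8  42. ]
jar_low 0.93 [280. 293.] [653.4  -5.3   0. ]
```

View pics/w6.png

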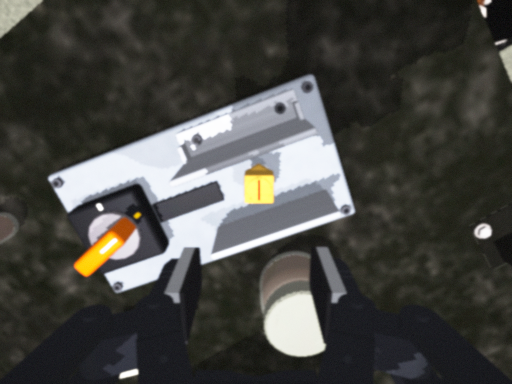

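The knob's bar now points at the second (yellow) mark near (137,214). The bolt head is at (259,190), with its red line roughly parallel to the image columns. I'll measure the angles.

```bash
cat > ang.py <<'E'
from h import *
import sys
im=cv2.imread('pics/'+sys.argv[1]); cal=optics.calibration('wrist'); p=np.load('p.npy')
hsv=cv2.cvtColor(im,cv2.COLOR_BGR2HSV).astype(int); h,s,v=hsv[...,0],hsv[...,1],hsv[...,2]
def big(m,roi):
    q=np.zeros_like(m,np.uint8); a,b,c,d=roi; q[a:b,c:d]=m[a:b,c:d]
    n,l,st,_=cv2.connectedComponentsWithStats(q); i=1+np.argmax(st[1:,4]); return np.argwhere(l==i)
def rep(nm,px,z):
    P=np.array([atz(cal,q,z)[:2] for q in px]); r_=cv2.minAreaRect(P.astype(np.float32)*1.0)
    u=np.linalg.svd(P-P.mean(0),full_matrices=False)[2][0]
    print(nm,len(px),'mean',P.mean(0).round(1),'rect',np.round(r_[0],1),np.round(r_[1],1),np.round(np.radians(r_[2])-p[2],3),'pca',round(np.arctan2(u[1],u[0])-p[2],3))
rep('knob',big((h<25)&(s>150)&(v>150),(200,300,50,150)),70)
ty=big((h>20)&(h<32)&(s>100)&(v>215),(165,215,235,285))
rep('headtop',ty,50)
rep('line',big(((h<14)|(h>170))&(s>130),(172,207,245,275)),50)
E
python3 ang.py w6.png
```

```text
knob 936 mean [511.1 -82.9] rect [511.9 -84.7] [14.6 58.5] 0.406 pca -1.168
headtop 747 mean [542.2  28.9] rect [542.8  28.7] [20.8 21.7] 1.215 pca 0.027
line 3 mean [545.9  26.5] rect [545.9  26.5] [0.  1.6] 1.219 pca -0.352
```

The knob is about 1.17 rad round (seated), and the head is 0.356 rad clockwise at about (543,28). I'll centre on it and descend into the gap.

Emit:
{"method": "jog_arm", "body": {"plan": [{"tx": 0,"ty": 3,"tz": 0,"wx": 0,"wy": 0,"wz": 0,"claw": 40},{"tx": 0,"ty": 0,"tz": -20,"wx": 0,"wy": 0,"wz": 0,"claw": 40},{"tx": 0,"ty": 0,"tz": -20,"wx": 0,"wy": 0,"wz": 0,"claw": 40},{"tx": 0,"ty": 0,"tz": -15,"wx": 0,"wy": 0,"wz": 0,"claw": 40},{"tx": 0,"ty": 0,"tz": 0,"wx": 0,"wy": 0,"wz": 0,"claw": 40}]}}

```text
t: 10.75
position: [540.2, 29.2, 80.0]
eef_rot: [0.292, 0.957, -0.0, -0.003]
wrist_force: [-0.7, -0.1, -0.3]
gripper_width: 0.468
gripper_force: 0.0
```

```bash
python3 look.py w7.png; python3 - <<'E'
from h import *
cal=optics.calibration('wrist');s=r.sense()
print('tcp axis px',[np.round(proj(cal,s['position']+np.array([0,0,z])),1) for z in(12,0,-30)], 'head est', np.round(proj(cal,np.array([543,28,50.])),1))
im=cv2.imread('pics/w7.png');hsv=cv2.cvtColor(im,40).astype(int);h,sa,v=[hsv[...,i] for i in range(3)]
m=((h>20)&(h<32)&(sa>100)&(v>200)).astype(np.uint8); m[:,:200]=0;m[:,320:]=0
n,l,st,c=cv2.connectedComponentsWithStats(m);print([(st[i].tolist(),c[i].round(1)) for i in range(1,n) if st[i][4]>60])
i=1+np.argmax(st[1:,4]);P=np.array([atz(cal,q,50)[:2] for q in np.argwhere(l==i)],np.float32);print(cv2.minAreaRect(P))
E
```

```text
t 10.75 tcp [540.2  29.2  80. ] yawY 0.9788145334617471 z [-0.007  0.001 -1.   ] j [-0.17  0.23  1.81  0.    1.11 -1.15]
[473.  74. 233.] [[0.56, 0.79, 0.26], [0.83, -0.53, -0.18], [-0.0, 0.31, -0.95]]
fixture 0.59 [198. 254.] [540.7  27.7   0. ]
gap_mid 0.61 [243. 256.] [543.3  27.4  66. ]
knob_grip 0.75 [309.  58.] [515.7 -94.9  62. ]
bolt_head 0.91 [222. 255.] [541.6  27.7  42. ]
jar_low 0.63 [327. 297.] [652.8  -5.5   0. ]
timer 0.77 [372. 137.] [ 616.2 -144.6    0. ]
tcp axis px [array([255.6, 261.7]), array([255.6, 249.2]), array([255.4, 224.3])] head est [253.9 220.1]
[([239, 212, 37, 35, 1114], array([256.9, 228.9]))]
((548.8632202148438, 26.101728439331055), (21.205656051635742, 22.329090118408203), 55.47428894042969)
```

```bash
cat > head.py <<'E'
from h import *
s=r.sense();cal=optics.calibration('wrist');im=snap('wrist','hh.png')[...,::-1]
hsv=cv2.cvtColor(np.ascontiguousarray(im),40).astype(int);h,sa,v=[hsv[...,i] for i in range(3)]
m=((h>20)&(h<32)&(sa>100)&(v>200)).astype(np.uint8); m[:,:200]=0;m[:,320:]=0
n,l,st,c=cv2.connectedComponentsWithStats(m);i=1+np.argmax(st[1:,4]);print(s['position'].round(1),st[i],c[i])
P=np.array([atz(cal,q,50)[:2] for q in np.argwhere(l==i)],np.float32);g=cv2.minAreaRect(P);print(g,'rel',np.radians(g[2])-np.pi/2+.2368, 'off tool', R.from_quat(s['eef_rot']).inv().apply(np.r_[np.array(g[0])-s['position'][:2],0]).round(1))
E
python3 head.py
```

```text
[544.   28.5  84.8] [ 236  203   36   34 1015] [255.25320197 220.67192118]
((542.730224609375, 27.933622360229492), (20.941484451293945, 21.168373107910156), 56.09189987182617) rel -0.3550079903325445 off tool [ 0.7 -1.1 -0. ]
```

The head is at (542.7,27.9) and the target matches it within 1 mm. Continuing down.

Emit:
{"method": "jog_arm", "body": {"plan": [{"tx": 0,"ty": 0,"tz": -12,"wx": 0,"wy": 0,"wz": 0,"claw": 40},{"tx": 0,"ty": 0,"tz": -12,"wx": 0,"wy": 0,"wz": 0,"claw": 40},{"tx": 0,"ty": 0,"tz": -12,"wx": 0,"wy": 0,"wz": 0,"claw": 40},{"tx": 0,"ty": 0,"tz": -8,"wx": 0,"wy": 0,"wz": 0,"claw": 40},{"tx": 0,"ty": 0,"tz": 0,"wx": 0,"wy": 0,"wz": 0,"claw": 40}]}}

```text
t: 11.57
position: [540.5, 28.9, 36.2]
eef_rot: [0.292, 0.957, -0.0, -0.003]
wrist_force: [-0.2, 0.8, -0.3]
gripper_width: 0.466
gripper_force: 0.0
```

Emit:
{"method": "jog_arm", "body": {"plan": [{"tx": 0,"ty": 0,"tz": -6,"wx": 0,"wy": 0,"wz": 0,"claw": 40},{"tx": 0,"ty": 0,"tz": -6,"wx": 0,"wy": 0,"wz": 0,"claw": 40},{"tx": 0,"ty": 0,"tz": -6,"wx": 0,"wy": 0,"wz": 0,"claw": 40},{"tx": 0,"ty": 0,"tz": -4,"wx": 0,"wy": 0,"wz": 0,"claw": 40},{"tx": 0,"ty": 0,"tz": 0,"wx": 0,"wy": 0,"wz": 0,"claw": 40}]}}

```text
t: 11.98
position: [542.3, 28.7, 16.5]
eef_rot: [0.292, 0.957, -0.0, -0.001]
wrist_force: [0.1, -0.0, -0.1]
gripper_width: 0.466
gripper_force: 0.0
```

Emit:
{"method": "jog_arm", "body": {"plan": [{"tx": 0,"ty": 0,"tz": 0,"wx": 0,"wy": 0,"wz": 0,"claw": 40},{"tx": 0,"ty": 0,"tz": 0,"wx": 0,"wy": 0,"wz": 0,"claw": 10},{"tx": 0,"ty": 0,"tz": 0,"wx": 0,"wy": 0,"wz": 0,"claw": 10},{"tx": 0,"ty": 0,"tz": 0,"wx": 0,"wy": 0,"wz": 0,"claw": 10},{"tx": 0,"ty": 0,"tz": 0,"wx": 0,"wy": 0,"wz": 0,"claw": 10}], "squeeze": 50}}

```text
t: 12.4
position: [543.2, 28.2, 18.1]
eef_rot: [0.292, 0.957, -0.0, 0.0]
wrist_force: [-2.7, -2.3, 5.3]
gripper_width: 0.247
gripper_force: 49.8
```

```bash
python3 look.py w8.png; python3 -c "
from rig import r;s=r.sense();print(s['wrist_force'],s['ft_torque'],s['gripper_width']*85.4,s['gripper_force'])"
```

```text
t 12.4 tcp [543.2  28.2  18.1] yawY 0.9791607506120694 z [ 0.    -0.001 -1.   ] j [-0.17  0.33  1.83 -0.    0.98 -1.15]
[475.  74. 171.] [[0.56, 0.79, 0.27], [0.83, -0.53, -0.18], [-0.0, 0.32, -0.95]]
fixture 0.69 [231. 255.] [541.7  28.7  -0. ]
gap_mid 0.71 [311. 250.] [541.7  26.8  66. ]
knob_grip 0.44 [233. 254.] [518.1  44.5  62. ]
bolt_head 0.61 [274. 253.] [541.9  27.8  42. ]
[-3.38608761 -2.27722407  5.48785029] [-0.38276762  0.52673253 -0.01017763] 21.249846071634312 49.862515926361084
```

Gripped at 21 mm with 50 N. Now I'll turn it back square.

Emit:
{"method": "jog_arm", "body": {"plan": [{"tx": 0,"ty": 0,"tz": 0,"wx": 0,"wy": 0,"wz": 0.07,"claw": 10},{"tx": 0,"ty": 0,"tz": 0,"wx": 0,"wy": 0,"wz": 0.07,"claw": 10},{"tx": 0,"ty": 0,"tz": 0,"wx": 0,"wy": 0,"wz": 0.07,"claw": 10},{"tx": 0,"ty": 0,"tz": 0,"wx": 0,"wy": 0,"wz": 0.07,"claw": 10},{"tx": 0,"ty": 0,"tz": 0,"wx": 0,"wy": 0,"wz": 0.07,"claw": 10}]}}

```text
t: 13.17
position: [543.3, 28.4, 18.1]
eef_rot: [0.119, 0.993, -0.0, 0.0]
wrist_force: [-2.9, -1.7, 5.6]
gripper_width: 0.244
gripper_force: 49.9
```

Emit:
{"method": "jog_arm", "body": {"plan": [{"tx": 0,"ty": 0,"tz": 0,"wx": 0,"wy": 0,"wz": 0.01,"claw": 10},{"tx": 0,"ty": 0,"tz": 0,"wx": 0,"wy": 0,"wz": 0,"claw": 10},{"tx": 0,"ty": 0,"tz": 0,"wx": 0,"wy": 0,"wz": 0,"claw": 10}]}}

```text
t: 13.42
position: [543.3, 28.4, 18.1]
eef_rot: [0.116, 0.993, -0.0, 0.0]
wrist_force: [-2.8, -0.8, 5.9]
gripper_width: 0.244
gripper_force: 49.9
```

```bash
python3 look.py w9.png; python3 - <<'E'
from h import *
s=r.sense();print(s['wrist_force'],s['ft_torque'],s['gripper_width']*85.4,s['gripper_force'])
a=cv2.imread('pics/w9.png'); b=snap('top')[...,::-1][170:280,140:290]
cv2.imwrite('pics/fin.png',np.vstack([cv2.resize(a[100:384,80:],(760,500))]))
# top-view yaw of the plate via minAreaRect of bright plate
E
```

```text
t 13.4167 tcp [543.3  28.4  18.1] yawY 1.3388029702533393 z [ 0. -0. -1.] j [-0.17  0.33  1.83 -0.    0.98 -1.51]
[463.  47. 171.] [[0.23, 0.92, 0.31], [0.97, -0.22, -0.07], [0.0, 0.32, -0.95]]
fixture 0.64 [233. 254.] [542.8  27.1   0. ]
gap_mid 0.62 [312. 252.] [542.6  27.1  66. ]
bolt_head 0.88 [275. 251.] [542.5  26.5  42. ]
[-2.44086204 -2.30379225  5.63802748] [-0.23021538  0.55043636 -0.12654687] 20.96679541226821 49.85267221927643
```

View pics/fin.png

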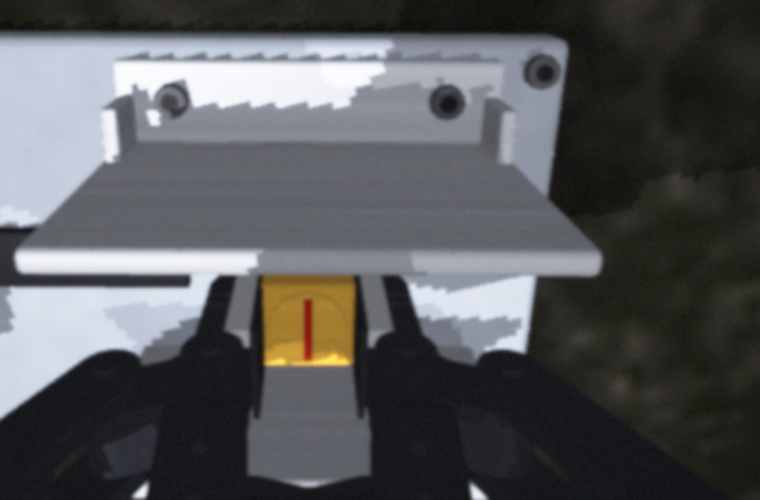

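The head is gripped between both pads behind the bracket, with its red line vertical at (307,330) and the bracket edge level at row ~262. I'll check the angle numerically.

```bash
python3 - <<'E'
from h import *
cal=optics.calibration('wrist'); im=cv2.imread('pics/w9.png').astype(float); g=im.mean(2)
def yaw(px,z):
    P=np.array([atz(cal,q,z)[:2] for q in px]);u=np.linalg.svd(P-P.mean(0),full_matrices=False)[2][0];return np.arctan2(u[1],u[0]) 
rows=lambda lo,hi,cols,sg:[(lo+1+np.argmax(sg*(g[lo+2:hi,c]-g[lo:hi-2,c])),c) for c in cols]
cols=np.r_[105:405:3]
for nm,px,z in [('wall upper',rows(235,248,cols,1),80),('plate',rows(112,128,np.r_[100:380:3],1),14)]:
    px=np.array(px,float)
    for _ in range(3):
        k=np.polyfit(px[:,1],px[:,0],1);e=abs(px[:,0]-np.polyval(k,px[:,1]));px=px[e<1.5]
    print(nm,len(px),k[0],'fixture yaw',(yaw(px,z)%np.pi)-np.pi/2)
b=im[...,2]-im[...,1]; m=np.argwhere((b>70)&(im[...,1]<90)); m=m[(m[:,0]>260)&(m[:,0]<310)&(m[:,1]>240)&(m[:,1]<270)]
a=yaw(m,50); print('line',len(m),(a+np.pi/2)%np.pi-np.pi/2)
E
```

```text
wall upper 100 0.0034763476347636634 fixture yaw -0.23540878986101732
plate 61 -0.009799773436791606 fixture yaw -0.22187496735825807
line 132 -0.23214818294885453
```

The bolt line is at yaw -0.232 and the wall at -0.235, so it is square. Handing in.

```bash
python3 -c "
from rig import r;print(r.close_job())"
```

```text
the job is handed in; nothing more can be done
None
```

The job is handed in at about 13.5 s: the knob is in its second seat (about 1.17 rad measured), and the arm still grips the bolt head at 50 N, square with the bracket to about 0.01 rad, with the jar, timer and vial untouched.

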